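Put the produce measure away in its locked cup holder

ROBOT

A 6-joint arm with a two-finger parallel gripper is mounted at the origin on the work surface. World frame = base frame: x ahead of the robot, y to its left, z up, the work surface at z = 0. Lengths are in m, angles in rad, forces in N, time in s.
With the tool pointing down it reaches from about 0.275 to 0.875 m from the base axis. Payload 12.5 kg.
Tool frame: the origin (TCP) lies at the very end of the fingers, on their centre line; the grasp point (between the pads) lies 19 mm behind it; x points along the fingers, y is the direction in which the jaws open and shut, and the axes are right-handed (so a half turn about x gives the same grasp; the last joint's range is limited). The gripper opens to 85 mm and grips with 20 to 120 N. Pads are 22 mm wide; open, the fingers measure 114 mm over their backs; the gripper's body (76 mm by 85 mm) begins 54 mm behind the grasp point. The pads swing forward as they close: fully open they stand 13 mm farther back than shut.
Start: joints at [-1.412, 0.351, 1.652, -0, 1.139, -0.085], TCP at [0.133, -0.534, 0.231] pointing down, gripper open.
Joint ranges: [-2.75, 2.75], [-0.79, 2.1], [0.01, 2.65], [-1.57, 4.71], [0.07, 3.14], [-2.87, 2.87]. Speed limits (rad/s): [2.22, 2.22, 2.79, 3.14, 3.14, 3.14].

INTERFACE

Orientations are given as a 3x3 rotation matrix whose columns are the frame's x, y, z axes.
In Python, from bench import manip gives the robot as it stands. Calls block until the motion is done:
- manip.move_ptp(position, orientation): joint-space move of the TCP to a pose.
- manip.move_l(position, attitude=None, max_speed=0.15): straight line of the TCP; attitude=None keeps the orientation; max_speed is the mean speed in m/s.
- manip.move_j(angles): joint-space move.
- manip.set_gripper(opening, effort=None): opening from 0.0 (shut) to 1.0 (fully open); effort is the grip in N (None keeps the last); returns when the fingers have stopped.
- manip.dwell(seconds).
- manip.inverse_kinematics(position, orientation): joint angles nearest the present ones, or None.
- manip.grab_frame(name): name is "scene" or "top"; returns (picture, depth): 384x512x3 uint8, red, green, blue; 384x512 float32, m along the optical axis (not along the pixel's ray), 0 where there is no reading.
- manip.get_calibration(name): a dict with "camera_matrix" (3x3 intrinsics, pixels), "k1" (the pictures are not rectified: a ray, as slopes to the right and down, at radius r is drawn at 1 + k1 r^2 times it, then the intrinsics apply), "R" (3x3) and "t" (3): a world point X has camera coordinates R X + t. Camera axes: x right, y down, z forward; pixel columns grow to the right and rows downward; lengths in m; the calibration is good to about 2 mm. A picture is of the moment at which its call begins. get_calibration takes no time and is no camera call.
A pose or a line that the arm cannot do raises manip.Unreachable and nothing moves.
- manip.sign_off(): hands the job in, once; it reports no verdict.
Trained networks look in the newest picture that a camera, given by its name, has taken for a name from the list of things; names that differ only in an ending like _2 or _b are one class to them, and where a whole thing is asked for, a point or a joint stands for the part that bears it (a point fixed in the world has none). Each returns a list of dicts, best first, with "confidence" (0 to 1); they miss things now and then, are a little off and sometimes report something else, mostly with a low value. They report only what shows in the picture. A call takes as long as a camera call. They do not tell look-alikes from the thing itself.
- manip.look_for(camera, name): "at" ([x, y, z] in m, in world coordinates, good to about 4 mm: the middle of the surface that is visible of it).
Readings, each from a call of its own:
- manip.current_time(): time.
- manip.current_qpos(): joint angles.
- manip.current_joint_vel(): joint speeds.
- manip.current_joint_torque(): joint torques, N m.
- manip.current_ee_pos(): TCP position.
- manip.current_tcp_rot(): TCP orientation.
- manip.current_force(): force on the tool from outside, world axes, zero at the start.
- manip.current_ft_torque(): the same for the moment, N m.
- manip.current_grip_width(): opening from 0.0 (shut) to 1.0 (fully open).
Only numpy, scipy, OpenCV 4.12 (cv2) and the standard library are available. Lean on these libraries where they do the work, as an engineer would, in place of code of your own. Each camera call takes 0.05 s, during which the arm holds its last target.

TASK

Put the tall tapered steel measuring cup away in the plywood holder: push the small lock slide on the holder fully aside, then slide the metal cover fully open, then lower the cup upright into the stack of tapered cups inside the well. Keep hold of it until you feel it just sit, let go there gently without dropping it or jamming it down into the stack, and leave the other steel vessels where they are.

Things in the scene. Friction and masses are not known exactly. Their poses are not given: they have to be found in the camera images.
- cup_mid (a point): Centre (half-way up, on the axis) of the loose tapered steel measuring cup to put away: open top, 125 mm tall, outside radius 22 mm at the foot growing evenly to 34.5 mm at the rim (0.1 mm per mm of height), wall 3 mm, 0.13 to 0.25 kg. It stands upright; z is its axis, up. It is the tallest of the three steel vessels.
- tin_mid (a point): Centre of a bystander: loose straight-sided steel tin, 62 mm across, 100 mm tall. Leave alone.
- bowl_mid (a point): Centre of a bystander: loose low steel bowl, 84 mm across, 50 mm tall. Leave alone.
- well (a point): Centre of the mouth of the holder's well, at the height of the holder's top, 55 mm along the holder's -y from its centre; axes as the holder's. The well is a 75 mm square opening. A stack of tapered steel cups stands in it on the same vertical axis. How low it stands is not reported: its flat top rim is 2 to 46 mm below this point, so the measuring cup's foot ends 28 to 80 mm below it.
- stack (a joint): How far the stack of cups was shoved down from its start (m), 0 to 0.012: it slips at about 9 N, does not come back, and is jammed from 0.003. Its mouth: inside radius 25 mm at the rim, 0.1 mm less per mm of depth, so the measuring cup goes in 30 mm (+-4) until the tapers touch all round; 1 mm off centre they touch on one side up to 10 mm early.
- lock_post (a point): On the lock slide's upright post, 10 mm below its top: the post is 14 mm (holder x) by 12 mm (holder y), its top 40 mm above the holder's top; it stands on a dark steel bar 20 mm by 14 mm by 11 mm high. Axes as the holder's. It moves with the slide.
- lock (a joint): Travel of the lock slide (m) from 0, holding the cover, to 0.036, fully aside; it moves along the holder's -x, takes 2 N, and stays where it is left.
- cover_tab (a point): On the cover's upright tab, 10 mm below its top: the tab is 50 mm (holder x) by 12 mm (holder y), its top 37 mm above the holder's top. The cover is a flat aluminium plate 92 mm by 90 mm lying on the holder's top, its upper face 7 mm above that top, over the well when closed. Axes as the holder's. It moves with the cover.
- cover (a joint): Travel of the cover (m) from 0, over the well, to 0.10, fully open; it moves along the holder's +y, takes 2 N, and stays where it is left. The lock slide blocks it while the lock's travel is under about 0.02.
- holder: Fixed plywood box, 150 mm (x) by 210 mm (y), top 100 mm above the table; origin at the centre of its underside, x away from its front, y along its length, z up. The lock slide and the cover sit on its top. Rails there, 10 mm high, run along y, 50 to 60 mm either side (x) of the centre line.
There are look-alikes about, which are no part of the job. Leave any blue look-alike of the part that bears cup_mid alone.

How it is judged:
On the way, in this order (a step that is already met when the one before it is completed fails the run):
1. the lock slide is pushed aside (value of joint lock above 0.03 m), for 0.1 s.
2. the cover is slid open (value of joint cover above 0.092 m), for 0.1 s.
3. the cup, still held, is lowered into the well until the stack bears on it (z of cup_mid in the frame of well below 0.042 m and horizontal distance between cup_mid and well below 0.006 m and contact force between cup and holder above 0.5 N and contact force between the fingers and cup above 0.5 N), for 0.1 s.
At the end, for the whole second after the job is handed in: The lock slide is aside (over 28 mm), the cover open (over 90 mm), and the tapered cup rests released and still in the stack in the well, its middle less than 36 mm above the holder's top, within 4 mm of the well's axis and 0.06 rad of upright; the stack has not been shoved down by 3 mm (horizontal distance between cup_mid and well below 0.004 m and z of cup_mid in the frame of well below 0.036 m and angle between cup_mid's own z axis and vertical below 0.06 rad and linear speed of cup below 0.02 m/s and contact force between cup and holder above 0.5 N and value of joint stack below 0.003 m and value of joint lock above 0.028 m and value of joint cover above 0.09 m); the robot touches nothing.
It fails at once if the stack is shoved down 3 mm or more: the cups are jammed (value of joint stack above 0.003 m).
It fails at once if the cup is dropped (falls faster than 0.4 m/s out of the fingers) (linear speed of cup above 0.4 m/s and contact force between the fingers and cup below 0.05 N).
It fails at once if the straight tin or the bowl is pushed more than 25 mm (distance of any of tin_mid, bowl_mid from where it was at the start of the episode above 0.025 m).
It also fails if it takes over 72 s, if anything falls off the work surface, if the arm or the gripper's body presses on something with over 40 N, if the wrist force passes 120 N, or if a joint passes its speed limit or range.

## Working session

There is one attempt and no reset: what is moved stays moved. The work goes in short steps, each a Python script; the robot and the scene stay as the last script left them, time stands still between calls to the robot, and variables do not carry over. Pictures are saved under pics/ and viewed, and the job is handed in when it is done.

```bash
ls; mkdir -p pics; python3 - <<'E'
from bench import manip
import cv2, numpy as np
for n in ("scene","top"):
    p,d=manip.grab_frame(n); cv2.imwrite(f"pics/{n}0.png",p[:,:,::-1]); np.savez(f"{n}0.npz",p=p,d=d)
    c=manip.get_calibration(n); print(n,c)
    for k in ("cup_mid","tin_mid","bowl_mid","well","lock_post","cover_tab","holder"):
        try:
            print(k,[(np.round(r["at"],3).tolist(),round(r["confidence"],2)) for r in manip.look_for(n,k)])
        except Exception as e: print(k,e)
print(manip.current_time(),manip.current_force())
E
```

```text
pics
scene {'camera_matrix': array([[412.70763411,   0.        , 250.67208017],
       [  0.        , 412.70763411, 190.48510975],
       [  0.        ,   0.        ,   1.        ]]), 'k1': -0.04674902428236, 'R': array([[-0.86381445,  0.50380508, -0.00224587],
       [ 0.34705827,  0.59181619, -0.72753292],
       [-0.36520564, -0.62923289, -0.6860691 ]]), 't': array([ 0.51962945, -0.09699466,  1.33133463])}
cup_mid [([0.82, -0.239, 0.092], 0.97), ([0.617, -0.158, 0.091], 0.77), ([0.576, -0.03, 0.092], 0.61)]
tin_mid [([0.467, -0.267, 0.068], 0.72)]
bowl_mid [([0.448, -0.138, 0.026], 0.68)]
well [([0.54, 0.179, 0.101], 0.66)]
lock_post []
cover_tab [([0.51, 0.099, 0.109], 0.88)]
holder [([0.54, 0.183, 0.098], 0.62)]
top {'camera_matrix': array([[364.30348632,   0.        , 259.10560341],
       [  0.        , 364.30348632, 190.83273261],
       [  0.        ,   0.        ,   1.        ]]), 'k1': -0.08482196549730393, 'R': array([[-0.01216084, -0.99985628, -0.01181221],
       [-0.98434515,  0.01404778, -0.17569087],
       [ 0.17583155,  0.00949075, -0.98437452]]), 't': array([-0.02728745,  0.6110359 ,  0.83215415])}
cup_mid [([0.826, -0.264, 0.085], 0.96), ([0.577, -0.049, 0.062], 0.89), ([0.628, -0.181, 0.075], 0.78), ([0.344, -0.204, 0.076], 0.62)]
tin_mid [([0.455, -0.302, 0.05], 0.55)]
bowl_mid [([0.458, -0.126, 0.016], 0.69)]
well [([0.46, -0.126, 0.014], 0.71), ([0.513, 0.133, 0.103], 0.66), ([0.484, 0.156, 0.13], 0.32)]
lock_post [([0.484, 0.159, 0.13], 0.52)]
cover_tab [([0.505, 0.087, 0.11], 0.95)]
holder [([0.516, 0.138, 0.102], 0.75)]
0.8 [-0.29234581  0.5836444  -0.73258853]
```

View pics/scene0.png

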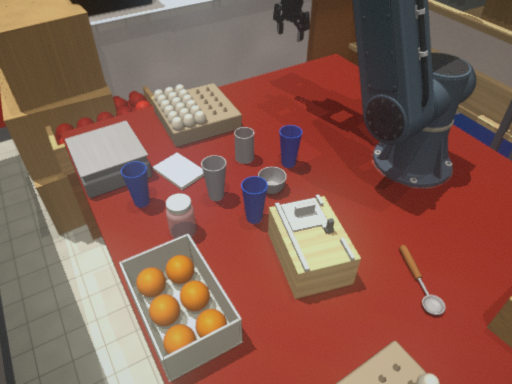

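View pics/top0.png

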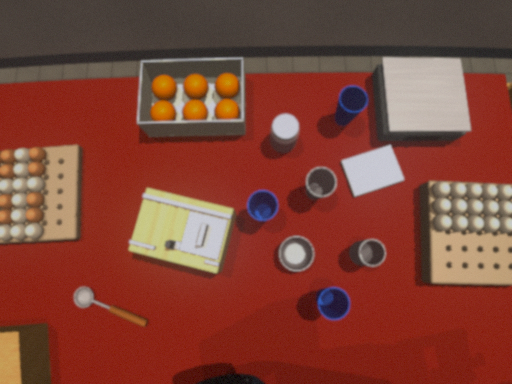

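Candidates for the cup, as scene pixels:
- Blue look-alikes at (137,185), (255,200) and (290,146).
- Steel straight tin at (244,146), bowl at (272,181), white jar at (180,215).
- Tall steel tapered cup at (214,178), which is (320,183) in top. This is my choice.

Next I'll check it in a close crop, look at the holder, and fit the geometry.

```bash
cat > h.py <<'E'
import numpy as np, cv2
from bench import manip
def cloud(n,d):
    c=manip.get_calibration(n);K=c["camera_matrix"]
    v,u=np.mgrid[0:d.shape[0],0:d.shape[1]].astype(float)
    pts=np.stack([u.ravel(),v.ravel()],1)[:,None]
    und=cv2.undistortPoints(pts,K,np.array([c["k1"],0,0,0,0.]))[:,0]
    z=d.ravel()
    P=np.c_[und*z[:,None],z]
    W=(P-c["t"])@c["R"]
    W[z<=0]=np.nan
    return W.reshape(d.shape+(3,))
def proj(n,X):
    c=manip.get_calibration(n)
    r=cv2.Rodrigues(c["R"])[0]
    return cv2.projectPoints(np.asarray(X,float).reshape(-1,1,3),r,c["t"],c["camera_matrix"],np.array([c["k1"],0,0,0,0.]))[0][:,0]
E
python3 - <<'E'
from h import *
S=np.load("scene0.npz");T=np.load("top0.npz")
a=cv2.resize(S["p"][145:215,185:295],None,fx=7,fy=7,interpolation=2)[:,:,::-1]
b=cv2.resize(T["p"][180:280,120:240],None,fx=6,fy=6,interpolation=2)[:,:,::-1]
c=cv2.resize(S["p"][190:300,260:365],None,fx=5,fy=5,interpolation=2)[:,:,::-1]
cv2.imwrite("pics/c1.png",a);cv2.imwrite("pics/c2.png",b);cv2.imwrite("pics/c3.png",c)
for n,D in(("scene",S),("top",T)):
    W=cloud(n,D["d"]);
    tab=W[np.abs(W[...,2])<0.015]; print(n,"table z",np.median(tab[:,2]))
    # cup rim: points near z .12-.13
    m=(np.abs(W[...,0]-.62)<.06)&(np.abs(W[...,1]+.17)<.06)
    print("zmax",np.nanpercentile(W[m][:,2],[90,95,99]))
    m&=(W[...,2]>.117)&(W[...,2]<.135)
    q=W[m];print(len(q))
    if len(q)>5:
        (x,y),r=cv2.minEnclosingCircle(q[:,:2].astype(np.float32));print("rim",x,y,r, q.mean(0))
    # holder
    m=(W[...,0]>.38)&(W[...,0]<.68)&(W[...,1]>.0)&(W[...,1]<.32)&(np.abs(W[...,2]-.1)<.006)
    q=W[m];print("top pts",len(q),cv2.minAreaRect(q[:,:2].astype(np.float32)))
    m=(W[...,0]>.38)&(W[...,0]<.68)&(W[...,1]>.0)&(W[...,1]<.32)&(W[...,2]>.122)&(W[...,2]<.15)
    v,u=np.where(m)
    for vv,uu in zip(v,u): print((uu,vv),np.round(W[vv,uu],3),end=" ")
    print()
E
```

```text
scene table z -4.208687491109792e-05
zmax [0.11487799 0.12145203 0.1254483 ]
145
rim 0.6190286874771118 -0.17492711544036865 0.036881133913993835 [ 0.6183451  -0.17488671  0.122213  ]
top pts 3093 ((0.5182154178619385, 0.14760282635688782), (0.21273553371429443, 0.15278495848178864), 75.28594970703125)
(np.int64(309), np.int64(202)) [0.491 0.092 0.138] (np.int64(310), np.int64(202)) [0.489 0.093 0.138] (np.int64(311), np.int64(202)) [0.487 0.095 0.138] (np.int64(312), np.int64(202)) [0.484 0.095 0.137] (np.int64(313), np.int64(202)) [0.482 0.096 0.136] (np.int64(304), np.int64(203)) [0.503 0.088 0.137] (np.int64(305), np.int64(203)) [0.501 0.089 0.136] (np.int64(306), np.int64(203)) [0.498 0.089 0.135] (np.int64(307), np.int64(203)) [0.497 0.091 0.136] (np.int64(308), np.int64(203)) [0.495 0.093 0.137] (np.int64(309), np.int64(203)) [0.493 0.095 0.138] (np.int64(310), np.int64(203)) [0.489 0.094 0.135] (np.int64(311), np.int64(203)) [0.488 0.096 0.136] (np.int64(312), np.int64(203)) [0.486 0.097 0.136] (np.int64(313), np.int64(203)) [0.485 0.1   0.138] (np.int64(314), np.int64(203)) 
[... 19048 characters left out ...]
), np.int64(245)) [0.479 0.093 0.136] (np.int64(201), np.int64(245)) [0.479 0.091 0.133] (np.int64(202), np.int64(245)) [0.479 0.091 0.124] (np.int64(164), np.int64(246)) [0.477 0.171 0.137] (np.int64(165), np.int64(246)) [0.477 0.168 0.14 ] (np.int64(166), np.int64(246)) [0.477 0.166 0.139] (np.int64(167), np.int64(246)) [0.477 0.164 0.139] (np.int64(168), np.int64(246)) [0.477 0.162 0.14 ] (np.int64(169), np.int64(246)) [0.477 0.16  0.138] (np.int64(170), np.int64(246)) [0.477 0.16  0.13 ] (np.int64(167), np.int64(247)) [0.475 0.164 0.138] (np.int64(168), np.int64(247)) [0.475 0.163 0.135] (np.int64(169), np.int64(247)) [0.475 0.16  0.137] (np.int64(170), np.int64(247)) [0.475 0.161 0.126]
```

```bash
sleep 1
```

```text
(no output)
```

View pics/c1.png

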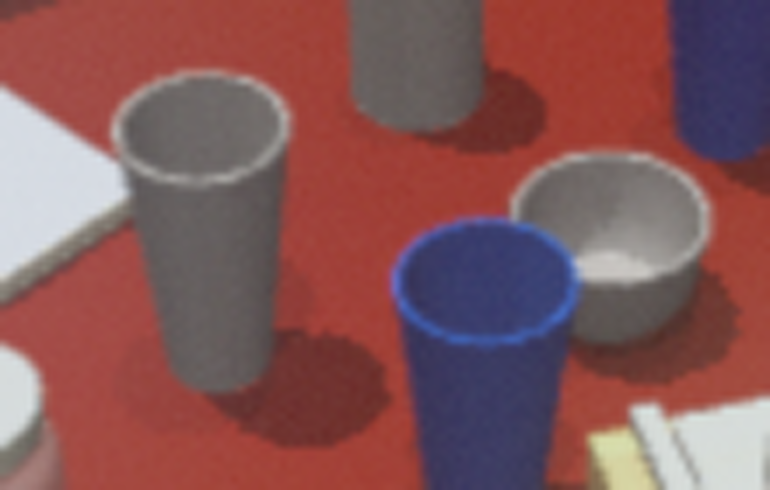

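View pics/c2.png

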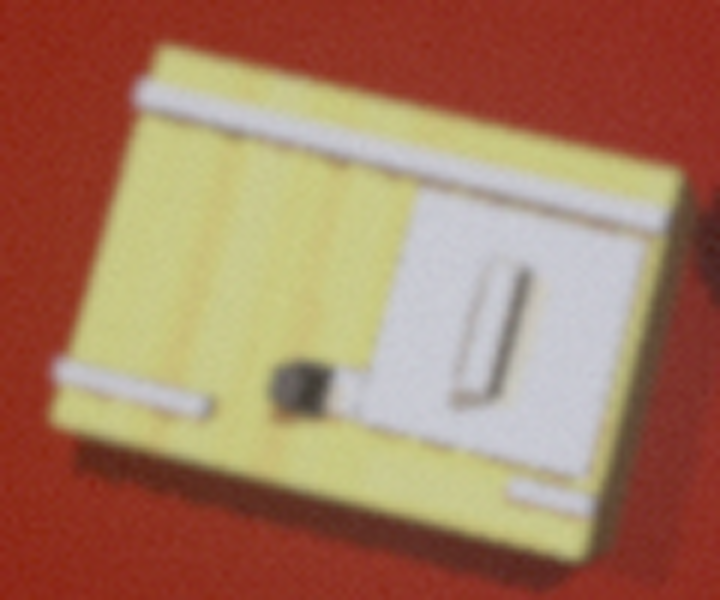

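View pics/c3.png

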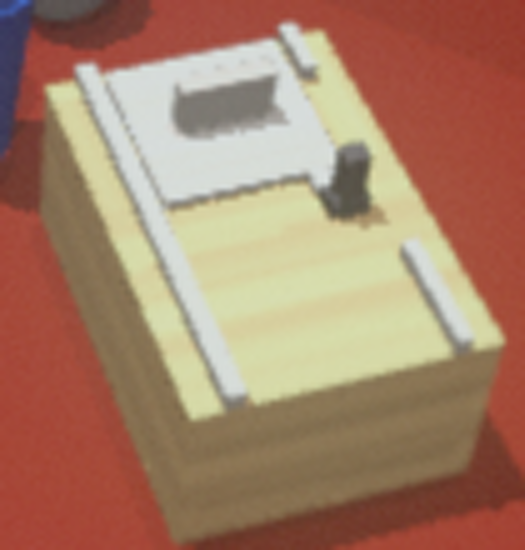

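The crops confirm my choice. The cup at crop c1 (205,230) is steel, tapered and the tallest, and the bowl and blue cup sit beside it. The holder shows the cover with its tab at one end (the well, -y) and the dark lock post at -x, with a gap in the rail for it. First I'll push the lock.

```bash
cat >> h.py <<'E'
a=np.radians(75.5)
C=np.array([0.5173,0.1462]); YH=np.array([np.cos(a),np.sin(a)]); XH=np.array([YH[1],-YH[0]])
def hw(x,y,z): return np.r_[C+x*XH+y*YH,z]
def wh(p): d=np.asarray(p)[:2]-C; return np.array([d@XH,d@YH])
def rot(ydir):
    x=np.array([0,0,-1.]);y=np.r_[ydir,0];y/=np.linalg.norm(y);return np.stack([x,y,np.cross(x,y)],1)
def st(s=""):
    print(s,"t",round(manip.current_time(),2),"ee",np.round(manip.current_ee_pos(),4),"F",np.round(manip.current_force(),2),"g",round(manip.current_grip_width(),3))
def snap(n,name):
    p,d=manip.grab_frame(n); cv2.imwrite(f"pics/{name}.png",p[:,:,::-1]); np.savez(f"{name}.npz",p=p,d=d); return p,d
E
python3 - <<'E'
from h import *
print(np.round(manip.current_tcp_rot(),2)); st()
q0=manip.current_qpos()
print(wh([.482,.1645]),wh([.505,.090]))
best=None
for s in(1,-1):
    q=manip.inverse_kinematics(hw(-.012,.009,.2),rot(s*YH)); print(s,None if q is None else np.round(q,2))
    for t in(XH,):
        q=manip.inverse_kinematics(hw(-.012,.009,.2),rot(s*t)); print("x",s,None if q is None else np.round(q,2))
E
```

```text
[[ 0.    0.24 -0.97]
 [ 0.   -0.97 -0.24]
 [-1.   -0.   -0.  ]]
 t 0.8 ee [ 0.1328 -0.5337  0.2313] F [-0.29  0.58 -0.73] g 1.003
[-0.03875757  0.00887869] [ 0.00216314 -0.05748957]
1 [ 0.21  0.35  1.73 -0.    1.06 -1.1 ]
x 1 [ 0.21  0.35  1.73 -0.    1.06  0.47]
-1 [ 0.21  0.35  1.73 -0.    1.06  2.04]
x -1 [ 0.21  0.35  1.73 -0.    1.06 -2.67]
```

```bash
python3 - <<'E'
from h import *
manip.set_gripper(0.0)
R=rot(YH); y=.009
manip.move_ptp(hw(-.010,y,.20),R); st()
manip.move_l(hw(-.010,y,.118),R,0.1); st()
F0=manip.current_force()
for x in np.arange(-.014,-.068,-.004):
    manip.move_l(hw(x,y,.118),R,0.04)
    f=(manip.current_force()-F0)
    print(round(x,3),"meas",np.round(wh(manip.current_ee_pos())[0],4),"Fx",round(f[:2]@XH,2),"Fy",round(f[:2]@YH,2),"Fz",round(f[2],2))
    if abs(f[:2]@XH)>12: break
snap("top","top1"); st()
E
python3 - <<'E'
from h import *
p=np.load("top1.npz")["p"]
cv2.imwrite("pics/c4.png",cv2.resize(p[180:280,120:240],None,fx=6,fy=6)[:,:,::-1])
E
```

```text
t 4.34 ee [0.5101 0.1568 0.2   ] F [-0.2   0.21  0.66] g -0.005
 t 5.31 ee [0.5103 0.1575 0.1186] F [-0.23  0.34  0.57] g 0.002
-0.014 meas -0.0141 Fx 0.36 Fy -1.04 Fz 0.1
-0.018 meas -0.0182 Fx -0.06 Fy 0.33 Fz -0.47
-0.022 meas -0.0222 Fx 0.31 Fy -0.09 Fz -0.26
-0.026 meas -0.0263 Fx 0.02 Fy -0.55 Fz -0.75
-0.03 meas -0.0303 Fx 0.86 Fy -0.92 Fz -1.24
-0.034 meas -0.0343 Fx 0.91 Fy -0.36 Fz -0.23
-0.038 meas -0.0383 Fx -0.21 Fy -0.19 Fz -1.02
-0.042 meas -0.0423 Fx 0.37 Fy -0.64 Fz -1.42
-0.046 meas -0.0463 Fx 0.22 Fy 0.34 Fz -0.15
-0.05 meas -0.0504 Fx 0.87 Fy -0.04 Fz -0.2
-0.054 meas -0.0534 Fx 6.01 Fy -1.15 Fz -1.73
-0.058 meas -0.0538 Fx 25.56 Fy -3.8 Fz -12.09
 t 8.36 ee [0.4675 0.1688 0.1188] F [ 23.38  -8.75 -12.53] g 0.006
```

View pics/c4.png

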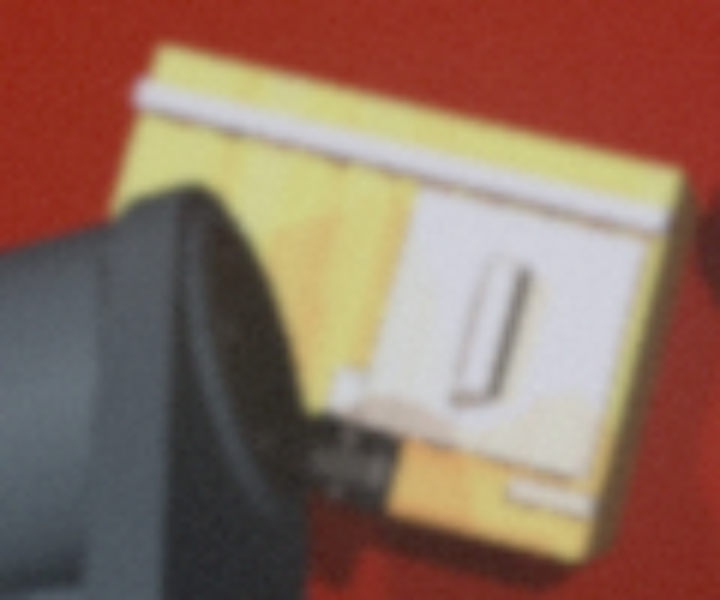

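The lock is at its end stop: the force reached 25 N after about 33–36 mm of travel. Now the cover.

```bash
python3 - <<'E'
from h import *
R=rot(YH)
manip.move_l(hw(-.040,.009,.119),R,0.08)
manip.move_l(hw(-.035,.009,.170),R,0.15)
manip.move_l(hw(.001,-.092,.170),R,0.15)
snap("top","top2")
manip.move_l(hw(.001,-.092,.116),R,0.1); st()
F0=manip.current_force()
for y in list(np.arange(-.082,.010,.010))+list(np.arange(.010,.040,.004)):
    manip.move_l(hw(.001,y,.116),R,0.06)
    f=(manip.current_force()-F0)
    print(round(y,3),"meas",np.round(wh(manip.current_ee_pos())[1],4),"Fx",round(f[:2]@XH,2),"Fy",round(f[:2]@YH,2),"Fz",round(f[2],2))
    if abs(f[:2]@YH)>12: break
y=wh(manip.current_ee_pos())[1]
manip.move_l(hw(.001,y-.015,.118),R,0.08)
manip.move_l(hw(.001,y-.02,.2),R,0.2); st()
E
```

```text
t 10.83 ee [0.4955 0.057  0.1164] F [-0.56 -0.31  0.55] g 0.001
-0.082 meas -0.0815 Fx 0.44 Fy 0.55 Fz -1.12
-0.072 meas -0.0716 Fx 0.21 Fy 0.64 Fz 0.01
-0.062 meas -0.0616 Fx 0.51 Fy 0.22 Fz -0.45
-0.052 meas -0.0516 Fx 0.78 Fy 0.08 Fz -1.14
-0.042 meas -0.0415 Fx 0.49 Fy 0.25 Fz -0.58
-0.032 meas -0.0316 Fx 0.08 Fy -0.17 Fz -0.85
-0.022 meas -0.0216 Fx 0.64 Fy 0.56 Fz -0.66
-0.012 meas -0.0115 Fx 1.01 Fy 0.12 Fz -0.69
-0.002 meas -0.0016 Fx 0.2 Fy 0.49 Fz -0.1
0.008 meas 0.0085 Fx 0.12 Fy -0.14 Fz -1.15
0.01 meas 0.0101 Fx 0.85 Fy -0.17 Fz -0.88
0.014 meas 0.0143 Fx 0.89 Fy 1.14 Fz -0.73
0.018 meas 0.0183 Fx 0.23 Fy 0.57 Fz -0.85
0.022 meas 0.0223 Fx 0.48 Fy 0.12 Fz -0.24
0.026 meas 0.0243 Fx 0.9 Fy -15.44 Fz 3.52
 t 16.17 ee [0.519  0.1503 0.1992] F [-0.98 -0.65 -0.4 ] g -0.001
```

```bash
python3 - <<'E'
from h import *
R=rot(YH)
manip.set_gripper(1.0)
manip.move_l(hw(.001,.0,.26),R,0.3)
manip.move_ptp([.619,-.176,.26],R); st()
snap("top","top3"); snap("scene","scene3")
for n in("top","scene"):
    for k in("cup_mid","well","cover_tab","lock_post"): print(n,k,[(np.round(r["at"],3).tolist(),round(r["confidence"],2)) for r in manip.look_for(n,k)])
E
python3 - <<'E'
from h import *
T=np.load("top3.npz");S=np.load("scene3.npz")
cv2.imwrite("pics/c5.png",cv2.resize(T["p"][180:280,120:240],None,fx=6,fy=6)[:,:,::-1])
cv2.imwrite("pics/c6.png",cv2.resize(S["p"][190:300,260:365],None,fx=5,fy=5)[:,:,::-1])
for n,D in(("top",T),("scene",S)):
    W=cloud(n,D["d"])
    H=np.stack([(W[...,:2]-C)@XH,(W[...,:2]-C)@YH],-1)
    m=(np.abs(H[...,0])<.036)&(np.abs(H[...,1]+.055)<.036)
    z=W[...,2][m]; print(n,len(z),np.histogram(z,bins=np.arange(-.01,.13,.005)))
E
```

```text
t 18.57 ee [ 0.619  -0.1747  0.2599] F [ 0.25 -0.18 -0.03] g 1.004
top cup_mid [([0.578, -0.046, 0.065], 0.89)]
top well [([0.516, 0.138, 0.101], 0.92), ([0.509, 0.095, 0.064], 0.5)]
top cover_tab [([0.528, 0.182, 0.107], 0.79), ([0.517, 0.142, 0.104], 0.72)]
top lock_post [([0.45, 0.166, 0.126], 0.44)]
scene cup_mid [([0.36, -0.175, 0.093], 0.76), ([0.821, -0.242, 0.093], 0.68), ([0.62, -0.156, 0.091], 0.61), ([0.573, -0.032, 0.096], 0.58)]
scene well [([0.541, 0.189, 0.101], 0.65)]
scene cover_tab [([0.533, 0.196, 0.108], 0.78), ([0.539, 0.185, 0.1], 0.71)]
scene lock_post [([0.618, -0.156, 0.094], 0.37)]
top 778 (array([  0,   0,  44,  60,   0,   0,  65, 175,  14,  16,   9,  18,  22,
        17, 263,  69,   0,   0,   0,   0,   2,   2,   2,   0,   0,   0,
         0,   0]), array([-0.01 , -0.005,  0.   ,  0.005,  0.01 ,  0.015,  0.02 ,  0.025,
        0.03 ,  0.035,  0.04 ,  0.045,  0.05 ,  0.055,  0.06 ,  0.065,
        0.07 ,  0.075,  0.08 ,  0.085,  0.09 ,  0.095,  0.1  ,  0.105,
        0.11 ,  0.115,  0.12 ,  0.125,  0.13 ]))
scene 261 (array([ 0,  0,  0,  0,  0,  0,  0,  5, 10, 19, 23, 22, 29, 27, 85, 33,  0,
        0,  0,  0,  0,  5,  3,  0,  0,  0,  0,  0]), array([-0.01 , -0.005,  0.   ,  0.005,  0.01 ,  0.015,  0.02 ,  0.025,
        0.03 ,  0.035,  0.04 ,  0.045,  0.05 ,  0.055,  0.06 ,  0.065,
        0.07 ,  0.075,  0.08 ,  0.085,  0.09 ,  0.095,  0.1  ,  0.105,
        0.11 ,  0.115,  0.12 ,  0.125,  0.13 ]))
```

View pics/c5.png

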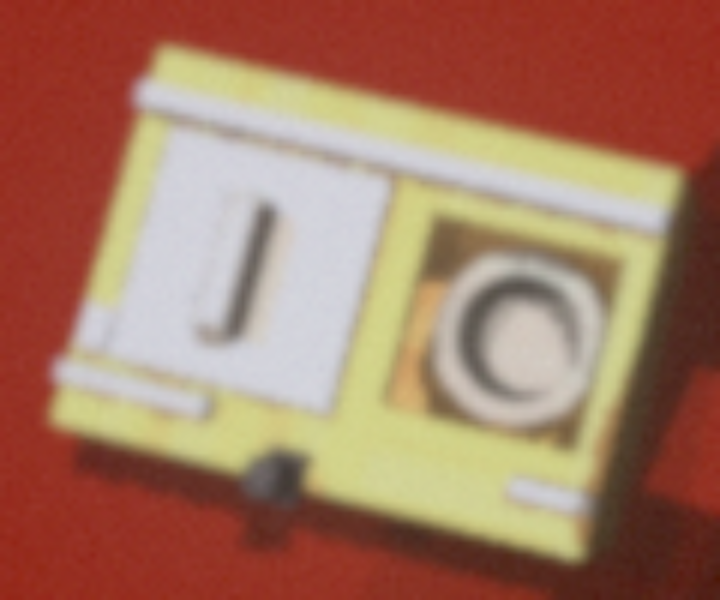

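View pics/c6.png

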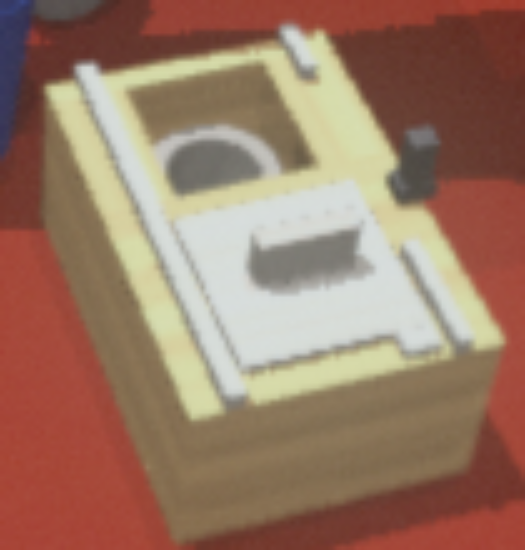

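View pics/top3.png

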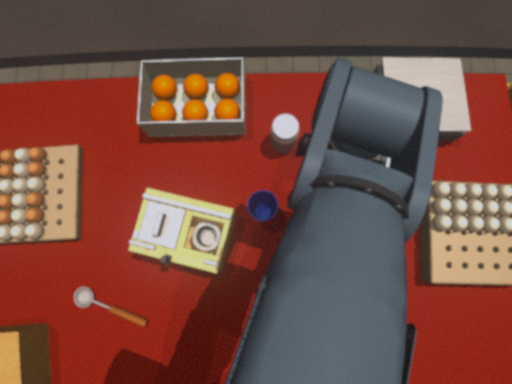

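The lock and cover are both open. The stack rim is at z≈0.064, 36 mm below the holder top, so the cup's foot should end near z≈0.034. Now precise rim fits, with the rim annulus projected into the images.

```bash
cat >> h.py <<'E'
from scipy.optimize import minimize
from scipy.ndimage import map_coordinates
TH=np.linspace(0,2*np.pi,72,endpoint=False)
def ringsc(n,g,x,y,z,ri,ro,th=TH):
    def m(r):
        X=np.stack([x+r*np.cos(th),y+r*np.sin(th),np.full_like(th,z)],1);u=proj(n,X)
        return map_coordinates(g,[u[:,1],u[:,0]],order=1)
    mid=m((ri+ro)/2);return -(2*mid-m(ri-.004)-m(ro+.004)).mean()
def ringfit(n,p,x,y,z,ri,ro):
    g=cv2.GaussianBlur(p.astype(float).mean(2),(0,0),.7)
    best=None
    for dx in np.arange(-.01,.011,.002):
        for dy in np.arange(-.01,.011,.002):
            s=ringsc(n,g,x+dx,y+dy,z,ri,ro)
            if best is None or s<best[0]: best=(s,x+dx,y+dy)
    r=minimize(lambda v:ringsc(n,g,v[0],v[1],z,ri,ro),best[1:],method="Nelder-Mead",options=dict(initial_simplex=np.array(best[1:])+np.array([[0,0],[.001,0],[0,.001]])))
    return r.x,r.fun
def circ(q):
    from scipy.optimize import least_squares
    r=least_squares(lambda v:np.hypot(q[:,0]-v[0],q[:,1]-v[1])-v[2],[*q[:,:2].mean(0),.03],loss="soft_l1",f_scale=.002);return r.x
E
python3 - <<'E'
from h import *
w0=hw(0,-.055,.1);print("well by C",w0)
for n in("top","scene"):
    D0=np.load(f"{n}0.npz");D=np.load(f"{n}3.npz")
    print(n,"cup rim",ringfit(n,D0["p"],.619,-.175,.125,.0315,.0345))
    print(n,"stack rim",ringfit(n,D["p"],w0[0],w0[1],.064,.025,.0285))
    W=cloud(n,D["d"]);m=(np.hypot(W[...,0]-w0[0],W[...,1]-w0[1])<.04)&(W[...,2]>.058)&(W[...,2]<.072)
    q=W[m];print("stack pts",len(q),"z",np.median(q[:,2]),circ(q),"xy range",np.ptp(q[:,0]),np.ptp(q[:,1]))
    g=W[...,2]
    W=cloud(n,D0["d"]);m=(np.hypot(W[...,0]-.619,W[...,1]+.175)<.045)&(W[...,2]>.118)&(W[...,2]<.131)
    q=W[m];print("cup pts",len(q),np.median(q[:,2]),circ(q))
    H=np.stack([(W[...,:2]-C)@XH,(W[...,:2]-C)@YH],-1)
    m=(W[...,0]>.38)&(W[...,0]<.68)&(W[...,1]>.0)&(W[...,1]<.32)&(np.abs(W[...,2]-.1)<.006)
    print(cv2.minAreaRect(W[m][:,:2].astype(np.float32)))
E
```

```text
well by C [0.5035291  0.09295188 0.1       ]
top cup rim (array([ 0.61783187, -0.17541265]), np.float64(-79.08794008680229))
top stack rim (array([0.50269699, 0.09194043]), np.float64(-56.772620858883855))
stack pts 339 z 0.06371046596909562 [0.50298269 0.09071154 0.02978804] xy range 0.06845013119541321 0.06716126609344743
cup pts 142 0.12348896164160594 [ 0.61818298 -0.17505645  0.03222004]
((0.5164607763290405, 0.14470174908638), (0.21167242527008057, 0.15189257264137268), 75.73089599609375)
scene cup rim (array([ 0.6184675 , -0.17476371]), np.float64(-40.73434380534565))
scene stack rim (array([0.50225123, 0.09044483]), np.float64(-40.50645512479513))
stack pts 131 z 0.06388447718839074 [0.50314229 0.0922302  0.0271413 ] xy range 0.05943729181520968 0.05395219981850133
cup pts 130 0.12288386485372861 [ 0.61902311 -0.17342731  0.03278266]
((0.5182154178619385, 0.14760282635688782), (0.21273553371429443, 0.15278495848178864), 75.28594970703125)
```

```bash
python3 - <<'E'
from h import *
w0=hw(0,-.055,.1)
for n in("top","scene"):
    D=np.load(f"{n}3.npz")
    for ro in(.031,.033): print(n,ro,ringfit(n,D["p"],w0[0],w0[1],.064,.025,ro))
R=rot(YH); cx,cy=.6182,-.1751
manip.move_l([cx,cy,.15],R,0.15); 
manip.move_l([cx,cy,.085],R,0.1); st("down")
manip.set_gripper(0.0,25); st("grip")
F0=manip.current_force()
manip.move_l([cx,cy,.115],R,0.08); st("lift")
manip.dwell(.2);st()
snap("top","top4");snap("scene","scene4")
E
python3 -c "
import numpy as np,cv2
p=np.load('scene4.npz')['p'];cv2.imwrite('pics/c7.png',cv2.resize(p[110:220,160:310],None,fx=5,fy=5)[:,:,::-1])"
```

```text
top 0.031 (array([0.50249617, 0.09197406]), np.float64(-89.11088770174712))
top 0.033 (array([0.50242644, 0.09174706]), np.float64(-101.37958919603014))Traceback (most recent call last):
  File "<stdin>", line 5, in <module>
  File "h.py", line 40, in ringfit
    s=ringsc(n,g,x+dx,y+dy,z,ri,ro)
  File "h.py", line 34, in ringsc
    mid=m((ri+ro)/2);return -(2*mid-m(ri-.004)-m(ro+.004)).mean()
                                    ~^^^^^^^^^
  File "h.py", line 32, in m
    X=np.stack([x+r*np.cos(th),y+r*np.sin(th),np.full_like(th,z)],1);u=proj(n,X)
                                                                       ~~~~^^^^^
  File "h.py", line 14, in proj
    c=manip.get_calibration(n)
ValueError: time passes only in moves, steps and waits
Traceback (most recent call last):
FileNotFoundError: [Errno 2] No such file or directory: 'scene4.npz'
```

Too many calibration calls caused that, so I'll cache the calibration.

```bash
python3 - <<'E'
s=open('h.py').read()
s=s.replace("manip.get_calibration(n)","cal(n)").replace("def cloud","import functools\n@functools.lru_cache(None)\ndef cal(n): return manip.get_calibration(n)\ndef cloud",1)
open('h.py','w').write(s)
E
python3 - <<'E'
from h import *
w0=hw(0,-.055,.1)
st("now")
R=rot(YH); cx,cy=.6182,-.1751
manip.move_l([cx,cy,.15],R,0.15); 
manip.move_l([cx,cy,.085],R,0.1); st("down")
manip.set_gripper(0.0,25); st("grip")
F0=manip.current_force()
manip.move_l([cx,cy,.115],R,0.08); st("lift")
manip.dwell(.2);st()
snap("top","top4");snap("scene","scene4")
n="scene";D=np.load(f"{n}3.npz")
for ro in(.031,.033): print(n,ro,ringfit(n,D["p"],w0[0],w0[1],.064,.025,ro))
p=np.load('scene4.npz')['p'];cv2.imwrite('pics/c7.png',cv2.resize(p[110:220,160:310],None,fx=5,fy=5)[:,:,::-1])
E
```

```text
now t 19.07 ee [ 0.619  -0.1759  0.26  ] F [0.79 0.71 0.23] g 0.997
down t 20.76 ee [ 0.6186 -0.1752  0.0856] F [-0.42  0.67  0.87] g 1.001
grip t 21.07 ee [ 0.6189 -0.1753  0.0862] F [-1.03  0.12  5.52] g 0.785
lift t 21.6 ee [ 0.6182 -0.1751  0.1153] F [ 0.53  0.3  -2.03] g 0.788
 t 21.8 ee [ 0.6179 -0.175   0.1145] F [ 0.15  0.07 -1.7 ] g 0.787
scene 0.031 (array([0.50269226, 0.09144053]), np.float64(-54.69086885144759))
scene 0.033 (array([0.50324695, 0.09228935]), np.float64(-62.38592551526934))
```

View pics/c7.png

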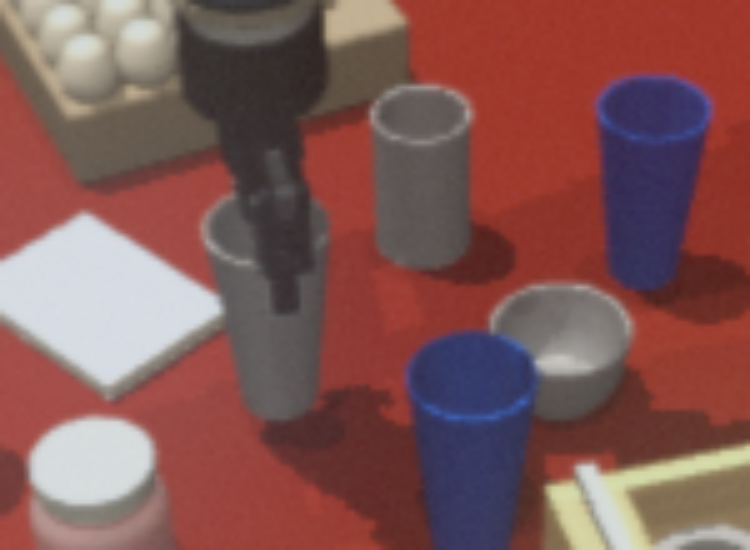

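The cup is held upright and lifted clear. Moving it over the well next, then re-measuring the held cup against the stack.

```bash
python3 - <<'E'
from h import *
R=rot(YH)
manip.move_l([.618,-.175,.25],R,0.2)
manip.move_l([.5027,.0918,.25],R,0.25)
manip.move_l([.5027,.0918,.20],R,0.15); manip.dwell(.15); st()
print(np.round(manip.current_ft_torque(),3))
for n in("top","scene"):
    p,d=snap(n,n+"5")
p=np.load('scene5.npz')['p'];cv2.imwrite('pics/c8.png',cv2.resize(p[130:250,250:380],None,fx=5,fy=5)[:,:,::-1])
p=np.load('top5.npz')['p'];cv2.imwrite('pics/c9.png',cv2.resize(p[170:280,140:260],None,fx=5,fy=5)[:,:,::-1])
E
```

```text
t 24.68 ee [0.5034 0.0917 0.2011] F [-0.44 -0.73 -0.96] g 0.788
[-0.009  0.001  0.028]
```

View pics/c8.png

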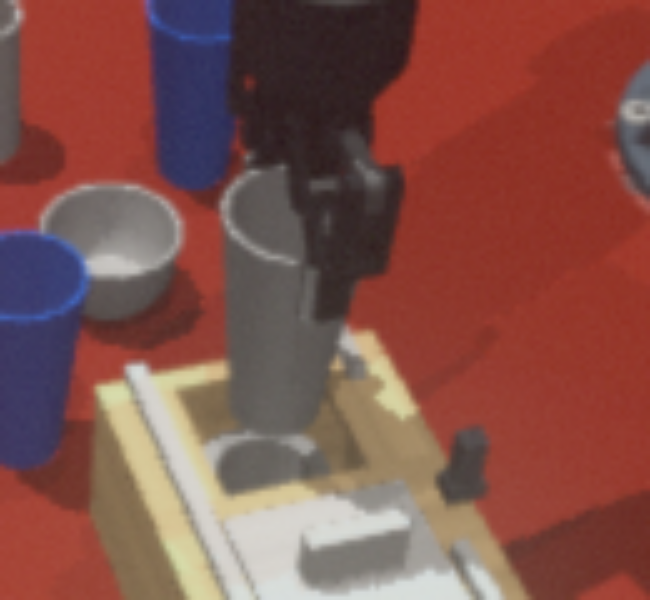

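View pics/c9.png

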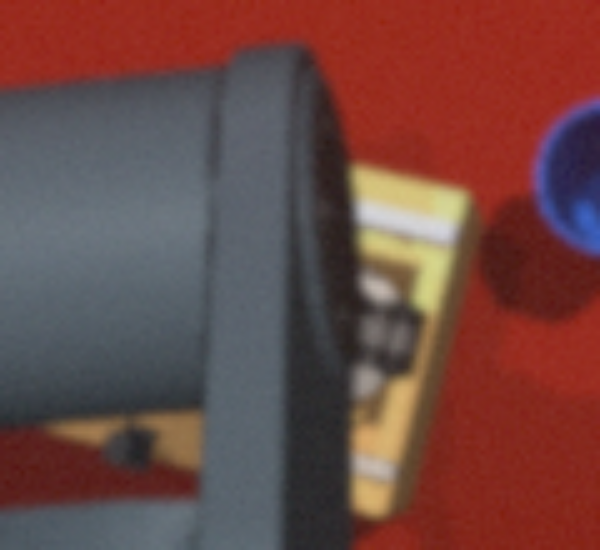

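```bash
python3 - <<'E'
from h import *
from scipy.optimize import least_squares
D=np.load("scene5.npz");W=cloud("scene",D["d"]);p=D["p"].astype(int)
mx=p.max(2);mn=p.min(2)
m=(np.hypot(W[...,0]-.503,W[...,1]-.092)<.045)&(W[...,2]>.122)&(W[...,2]<.235)&(mx>75)&(mx-mn<40)
# outside: facing camera (camera center)
c=cal("scene");cc=-c["R"].T@c["t"];dv=(cc[:2]-np.array([.503,.092]));dv/=np.linalg.norm(dv)
m&=((W[...,:2]-np.array([.503,.092]))@dv>.005)
q=W[m];print(len(q))
f=lambda v:np.hypot(q[:,0]-v[0],q[:,1]-v[1])-(.022+.1*(q[:,2]-v[2]))
r=least_squares(f,[.503,.092,.115],loss="soft_l1",f_scale=.001);print(r.x,np.std(f(r.x)))
f2=lambda v:np.hypot(q[:,0]-v[0],q[:,1]-v[1])-(.022+.1*(q[:,2]-.115))
r=least_squares(f2,[.503,.092],loss="soft_l1",f_scale=.001);print(r.x)
# same on table cup at start
D=np.load("scene0.npz");W=cloud("scene",D["d"])
o=np.array([.6182,-.1751]);dv=cc[:2]-o;dv/=np.linalg.norm(dv)
m=(np.hypot(W[...,0]-o[0],W[...,1]-o[1])<.045)&(W[...,2]>.01)&(W[...,2]<.12)&((W[...,:2]-o)@dv>.005)
q=W[m];f2=lambda v:np.hypot(q[:,0]-v[0],q[:,1]-v[1])-(.022+.1*(q[:,2]))
r=least_squares(f2,o,loss="soft_l1",f_scale=.001);print("table cup",r.x,len(q))
img=np.load("scene5.npz")["p"].copy()
big=cv2.resize(img,None,fx=5,fy=5)[:,:,::-1].copy()
for (x,y,z,rr,col) in[(.503,.0917,.115,.022,(0,255,0)),(.503,.0917,.24,.0345,(0,255,0)),(.5027,.0918,.064,.025,(255,255,0)),(.5027,.0918,.064,.033,(255,255,0))]:
    u=proj("scene",np.stack([x+rr*np.cos(TH),y+rr*np.sin(TH),0*TH+z],1))
    cv2.polylines(big,[((u+.5)*5-.5).round().astype(int).reshape(-1,1,2)],True,col,1)
cv2.imwrite("pics/c10.png",big[650:1200,1300:1850])
E
```

```text
620
[0.50386146 0.09341876 0.12113154] 0.0018605297471451954
[0.50337394 0.09289349]
table cup [ 0.61848435 -0.17476838] 506
```

View pics/c10.png

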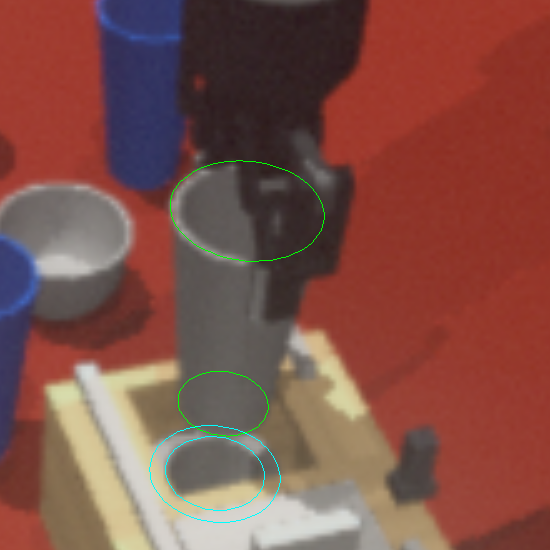

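The overlay agrees: the projected cup and stack rings lie on the visible edges. Lowering with force feedback.

```bash
cat >> h.py <<'E'
def favg(k=8):
    fs=[]
    for _ in range(k):
        fs.append(np.r_[manip.current_force(),manip.current_ft_torque()]);manip.dwell(.012)
    return np.mean(fs,0)
E
python3 - <<'E'
from h import *
R=rot(YH); x,y=.5027,.0918
manip.move_l([x,y,.155],R,0.1); manip.dwell(.2)
F0=favg(20); print("F0",np.round(F0,2))
np.save("F0.npy",F0)
z=.155
while z>.110:
    z-=.0015 if z>.127 else .001
    manip.move_l([x,y,z],R,0.03)
    f=favg(8)-F0
    print(round(z,4),"Fxyh",round(f[:2]@XH,2),round(f[:2]@YH,2),"Fz",round(f[2],2),"M",np.round(f[3:],3))
    if f[2]>1.3 or np.hypot(*f[:2])>2.0: break
st()
E
```

```text
F0 [-0.15  0.1  -2.15  0.   -0.    0.01]
0.1535 Fxyh 0.1 -0.07 Fz 0.39 M [-0.012 -0.015 -0.018]
0.152 Fxyh -0.17 -0.12 Fz -0.02 M [-0.016  0.01  -0.006]
0.1505 Fxyh 0.2 -0.17 Fz -0.02 M [ 0.015  0.018 -0.028]
0.149 Fxyh 0.07 -0.1 Fz 0.03 M [-0.009  0.014 -0.003]
0.1475 Fxyh 0.17 -0.3 Fz 0.11 M [-0.001  0.006 -0.001]
0.146 Fxyh 0.28 -0.13 Fz 0.03 M [ 0.011  0.006 -0.002]
0.1445 Fxyh 0.19 0.23 Fz -0.12 M [-0.004  0.     0.002]
0.143 Fxyh 0.5 -0.05 Fz 0.03 M [ 0.012 -0.007 -0.021]
0.1415 Fxyh 0.13 0.04 Fz 0.06 M [ 0.019 -0.004  0.005]
0.14 Fxyh 0.2 -0.05 Fz 0.03 M [-0.003 -0.023 -0.012]
0.1385 Fxyh 0.44 -0.17 Fz -0.02 M [-0.013  0.007  0.01 ]
0.137 Fxyh 0.31 -0.22 Fz -0.06 M [-0.021  0.026  0.008]
0.1355 Fxyh 0.09 -0.31 Fz -0.29 M [0.014 0.002 0.01 ]
0.134 Fxyh 0.25 -0.1 Fz -0.21 M [-0.008 -0.003  0.011]
0.1325 Fxyh 0.1 -0.11 Fz 0.19 M [ 0.017 -0.014 -0.016]
0.131 Fxyh 0.22 0.56 Fz -0.06 M [ 0.011 -0.023 -0.015]
0.1295 Fxyh 0.32 0.37 Fz 0.06 M [ 0.055 -0.032  0.001]
0.128 Fxyh 0.35 0.9 Fz 0.07 M [ 0.153 -0.089  0.009]
0.1265 Fxyh 0.32 1.55 Fz -0.37 M [ 0.377 -0.166 -0.009]
0.1255 Fxyh 0.44 2.03 Fz 0.02 M [ 0.509 -0.198 -0.018]
 t 32.08 ee [0.5027 0.0919 0.1255] F [ 1.1   2.3  -2.15] g 0.787
```

One-sided contact started about 10 mm early, so we're roughly 1 mm off along +y. Shifting to null the side force.

```bash
python3 - <<'E'
from h import *
R=rot(YH); F0=np.load("F0.npy"); p=np.array([.5027,.0918]); z=.1255
def show(s,f): print(s,np.round(p,5),round(z,4),"Fxyh",round(f[:2]@XH,2),round(f[:2]@YH,2),"Fz",round(f[2],2),"M",np.round(f[3:5],3),round(manip.current_time(),1))
def mdir(f): return np.array([-f[4],f[3]])  # lateral push dir*lever
for it in range(45):
    f=favg(8)-F0; m=mdir(f); show("",f)
    if f[2]>1.5: print("seat?"); break
    if np.linalg.norm(m)>.10:
        p=p+min(.0004,.0012*np.linalg.norm(m))*m/np.linalg.norm(m)
    else:
        z-=.001
        if z<.112: break
    manip.move_l([*p,z],R,0.02)
    if manip.current_time()>48: break
st()
E
```

```text
[0.5027 0.0918] 0.1255 Fxyh 0.56 2.53 Fz -0.08 M [ 0.521 -0.195] 32.1
 [0.50284 0.09217] 0.1255 Fxyh 0.52 0.83 Fz 0.54 M [ 0.16  -0.087] 32.5
 [0.50294 0.09237] 0.1255 Fxyh 0.62 0.04 Fz 0.08 M [-0.046 -0.037] 32.8
 [0.50294 0.09237] 0.1245 Fxyh 0.29 -0.24 Fz -0.23 M [-0.132 -0.047] 33.1
 [0.503   0.09221] 0.1245 Fxyh 0.67 0.33 Fz -0.77 M [ 0.002 -0.067] 33.4
 [0.503   0.09221] 0.1235 Fxyh 1.13 -0.9 Fz 3.74 M [-0.132 -0.085] 33.7
seat?
 t 33.73 ee [0.5033 0.0922 0.1237] F [ 1.1  -0.49  2.13] g 0.789
```

```bash
python3 - <<'E'
from h import *
R=rot(YH); F0=np.load("F0.npy"); p=np.array([.503,.09221])
manip.dwell(.2); f=favg(12)-F0; print(np.round(f,2))
p=p+.0002*XH
manip.move_l([*p,.1235],R,0.02); manip.dwell(.2); f=favg(12)-F0; print("nudged",np.round(f,2), f[:2]@XH,f[:2]@YH); st()
E
```

```text
[ 1.   -0.82  5.24 -0.16 -0.11 -0.01]
nudged [ 0.69 -0.94  6.88 -0.11 -0.09 -0.02] 0.9043208536965899 -0.7351069151295907
 t 34.58 ee [0.5033 0.0922 0.1236] F [ 0.28 -1.08  4.49] g 0.787
```

It is seated: vertical force 5–7 N, small lateral force. I'll ease to about 2–3 N, then open slowly.

```bash
python3 - <<'E'
from h import *
R=rot(YH); F0=np.load("F0.npy"); p=np.array([.503,.09221])+.0002*XH; z=.1235
for i in range(6):
    f=favg(12)-F0; print(round(z,4),np.round(f[:3],2))
    if f[2]<4: break
    z+=.0004; manip.move_l([*p,z],R,0.02)
manip.dwell(.15)
for g in(.80,.815,.83,.85,.88,.92,.96,1.0):
    manip.set_gripper(g); f=favg(6)-F0; print(g,round(manip.current_grip_width(),3),np.round(f[:3],2))
st(); snap("scene","scene6")
q=np.load("scene6.npz")["p"];cv2.imwrite('pics/c11.png',cv2.resize(q[150:250,260:370],None,fx=5,fy=5)[:,:,::-1])
E
```

```text
0.1235 [ 1.01 -0.82  7.2 ]
0.1239 [ 1.56 -0.27  1.63]
0.8 0.802 [ 0.99 -0.3  -2.05]
0.815 0.816 [ 0.26 -0.    2.21]
0.83 0.83 [ 0.08 -0.4   1.94]
0.85 0.853 [-0.03 -0.25  2.07]
0.88 0.876 [-0.35 -0.24  2.17]
0.92 0.918 [-0.05  0.1   1.85]
0.96 0.958 [ 0.17 -0.23  2.18]
1.0 1.003 [ 0.25 -0.12  1.95]
 t 37.31 ee [0.5032 0.0922 0.1239] F [-0.66 -0.16  1.02] g 1.003
```

View pics/c11.png

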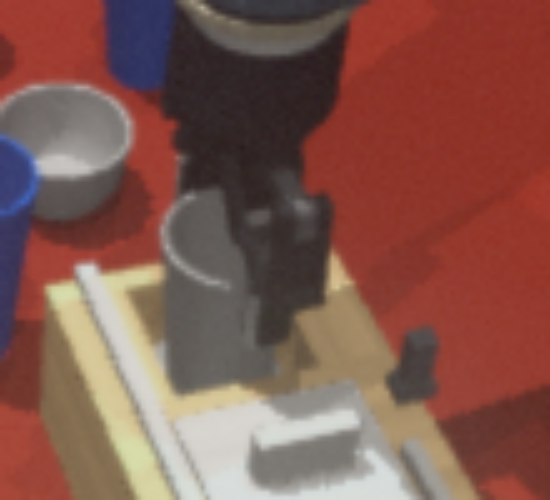

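The crop shows the cup upright in the well, with the open fingers clear of it. The force at the wrist has dropped to the empty-gripper level. Retracting straight up and checking.

```bash
python3 - <<'E'
from h import *
from scipy.optimize import least_squares
R=rot(YH); F0=np.load("F0.npy"); p=np.array([.503,.09221])+.0002*XH
manip.move_l([*p,.15],R,0.05); f=favg(6)-F0;print(np.round(f[:3],2))
manip.move_l([*p,.27],R,0.15); manip.move_ptp([.45,-.22,.30],R); manip.dwell(.3); st()
for n in("top","scene"): 
    q,d=snap(n,n+"7")
    W=cloud(n,d);m=(np.hypot(W[...,0]-.503,W[...,1]-.092)<.05)&(W[...,2]>.13)
    zt=np.percentile(W[m][:,2],97);print(n,"rim z",zt)
    for zz in(.163,): print(ringfit(n,q,.503,.092,zz,.0315,.0345))
    for k in("cover_tab","lock_post","tin_mid","bowl_mid"): print(k,[(np.round(r["at"],3).tolist(),round(r["confidence"],2)) for r in manip.look_for(n,k)][:2])
W=cloud("scene",d);c=cal("scene");cc=-c["R"].T@c["t"];o=np.array([.503,.092]);dv=cc[:2]-o;dv/=np.linalg.norm(dv)
m=(np.hypot(W[...,0]-o[0],W[...,1]-o[1])<.045)&(W[...,2]>.112)&(W[...,2]<.157)&((W[...,:2]-o)@dv>.005)
q=W[m];r=least_squares(lambda v:np.hypot(q[:,0]-v[0]-v[2]*(q[:,2]-.135),q[:,1]-v[1]-v[3]*(q[:,2]-.135))-(.022+.1*(q[:,2]-.038)),[*o,0,0],loss="soft_l1",f_scale=.001);print("axis,tilt",r.x)
t=np.load("top7.npz")["p"];s=np.load("scene7.npz")["p"]
cv2.imwrite('pics/c12.png',np.hstack([cv2.resize(t[180:280,130:240],(440,400)),cv2.resize(s[160:260,260:350],(360,400))])[:,:,::-1])
E
```

```text
[0.17 0.06 2.33]
 t 40.54 ee [ 0.4502 -0.2195  0.3   ] F [-0.8  -0.58  0.4 ] g 1.004
top rim z 0.16357807703208438
(array([0.50249167, 0.09247475]), np.float64(-50.605245721765954))
cover_tab [([0.53, 0.183, 0.108], 0.56)]
lock_post [([0.451, 0.166, 0.127], 0.48)]
tin_mid []
bowl_mid [([0.458, -0.128, 0.012], 0.62)]
scene rim z 0.16326118365072986
(array([0.50340199, 0.09444638]), np.float64(-58.94291748042315))
cover_tab [([0.536, 0.198, 0.11], 0.75)]
lock_post []
tin_mid []
bowl_mid [([0.451, -0.137, 0.028], 0.82)]
axis,tilt [ 0.50337146  0.09328633 -0.00846488  0.01083922]
```

View pics/c12.png

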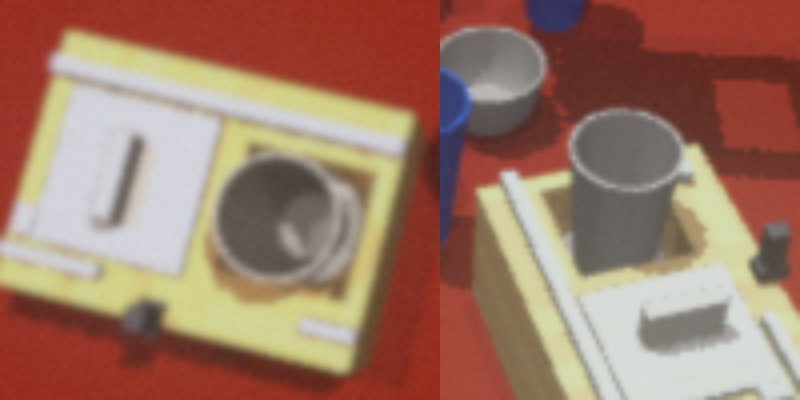

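```bash
python3 - <<'E'
from h import *
manip.sign_off(); st()
E
```

```text
the job is handed in; nothing more can be done
the job is handed in; nothing more can be done
```

The tall tapered steel cup is standing in the stack in the well, released, and I handed the job in at about 41 s of the 72 s allowed. The sign-off gives no verdict.

- **Lock and cover:** I pushed each one until it hit its end stop, at about 25 N for the lock and 15 N for the cover. The final pictures show both still open.
- **Lowering:** The cup first touched on one side, so I shifted about 0.5 mm using the force readings and lowered until the stack bore it. The load peaked at about 7 N, under the roughly 9 N at which the stack slips. I eased it to about 2 N before opening the fingers slowly.
- **Last checks:** The cup's rim is at z ≈ 0.1635 m, so its middle is about 1 mm above the holder's top. The fitted tilt is about 0.014 rad, and the cup did not sink when released.

**Checks that disagreed or failed:**
- **Cup position:** The final fits spread by about 1–2.5 mm (y 0.0925, 0.0933 and 0.0944 against the stack's 0.0918).
- **Insertion depth:** I measured about 25.5 mm against the expected 26–34 mm, which is within the uncertainty of my stack-rim estimate.
- **Tin:** In the last pictures the network did not find the tin. I never went near it. The bowl was found where it started, to within a few millimetres.
- **Stack travel:** I couldn't measure it directly; I'm relying on the load staying below the slip force.

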